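# Set the large pulley of the belt-drive model to its pointer

### The arm

A 6-joint arm with a two-finger parallel gripper is mounted at the origin on the work surface. World frame = base frame: x ahead of the robot, y to its left, z up, the work surface at z = 0. Lengths are in m, angles in rad, forces in N, time in s.
With the tool pointing down it reaches from about 0.225 to 0.875 m from the base axis. Payload 3.4 kg.
Tool frame: the origin (TCP) lies between the finger pads; the fingertips stand 19 mm ahead of it and the grasp point (between the pads) is the TCP; z points along the fingers, y is the line along which they close (so a half turn about z gives the same grasp; the last joint's range is limited). The gripper opens to 85 mm and grips with 20 to 120 N. Pads are 22 mm wide; open, the fingers measure 114 mm over their backs; the gripper's body (76 mm by 85 mm) begins 54 mm behind the grasp point. The pads swing forward as they close: fully open they stand 13 mm farther back than shut.
Start: joints at [1.164, 0.276, 1.505, -0, 1.361, -0.121], TCP at [0.162, 0.552, 0.213] pointing down, gripper open.
Joint ranges: [-2.89, 2.89], [-0.75, 2.08], [0.22, 2.7], [-1.18, 4.32], [0.11, 2.71], [-2.7, 2.7]. Speed limits (rad/s): [2.57, 2.57, 3.14, 3.14, 3.14, 3.14].

### API

Orientations are given as a unit quaternion [w, x, y, z].
In Python, from rig import get_state, imaging, ticket gives the robot as it stands. The module is installed in compiled form; this text tells all that it offers.
- The arm moves only by the shell command python3 -m inch 'ROWS' [FORCE]. ROWS is JSON, a list of rows, each an object with "claw": the opening, from -1 (shut) to 1 (fully open); "travel": the shift along the world's x, y, z in units of 200 mm (1.0 is 200 mm), a list of three; "turn": the turn about the world's z in units of 180 degrees (1.0 is 180 degrees). A call has 1 to 5 rows; each row is the pose to reach, as a shift and turn from the pose commanded when the call began, turning the shorter way round; what a row does not reach only later rows make up. A row lasts 1/10 s, in which the tool goes at most 50 mm and 8.59 degrees, less where a joint would pass 70% of its speed; a pose out of reach is approached as far as the arm can. A call with a number of a shift or a turn outside -1 to 1 is refused whole. A call with a gripper value outside its range is refused whole. The fingers move at their own pace and stop on an object; FORCE is the grip in N (left out, the last holds). Time passes only in rows, so rows that repeat a pose let the fingers close. It gives the time, the measured TCP pose, the force, the opening and the grip force at its end, in the units of the state.
- get_state(): the state, without advancing time (a new reading comes with each control period).
- imaging.get_image(name): name is "scene" or "top" or "wrist"; returns the picture (384x512x3 uint8, red, green, blue); there is no depth.
- imaging.camera_params(name): a dict with "camera_matrix" (3x3 intrinsics, pixels), "k1" (the pictures are not rectified: a ray, as slopes to the right and down, at radius r is drawn at 1 + k1 r^2 times it, then the intrinsics apply), "cam_to_world" (4x4, takes a point from camera to world coordinates); the wrist camera has in their place "T_tool_cam" (4x4, takes a point from camera to tool coordinates, whose origin is the TCP and whose axes are the flange's). Camera axes: x right, y down, z forward; pixel columns grow to the right and rows downward; lengths in m; the calibration is good to about 2 mm. A picture is of the moment at which its call begins: read the wrist's pose just before it. camera_params takes no time and is no camera call.
- ticket.sign_off(): hands the job in; it is judged then, once.
The state is a dict: "clock": time; "qpos": joint angles; "qd": joint speeds; "effort": joint torques, N m; "position": TCP position; "ee_rot": TCP orientation; "contact_force": force on the tool from outside, world axes, zero at the start; "moment": the same for the moment, N m; "width": finger opening in m; "gripper_force": force on a finger pad.
Only numpy, scipy, OpenCV 4.12 (cv2) and the standard library are available. Lean on these libraries where they do the work, as an engineer would, in place of code of your own. Each camera call takes 0.05 s, during which the arm holds its last target. There are 200 camera calls.

### The job

Before the belt is fitted to the classroom belt-drive model, turn the larger of the two wooden pulleys until the engraved black line on it faces the steel pointer on its own base. Then let go and leave it standing there; do not turn the smaller pulley.

Things in the scene. Friction and masses are not known exactly. Their poses are not given: they have to be found in the camera images.
- large_pulley (a joint): turn of the larger of two flat-lying plywood pulleys about its upright axis: angle (rad) from its pointer to its engraved black line (7 mm wide, from near the centre out over the rim), seen from above, counter-clockwise positive; 0: the line faces the pointer. Starts at 0.6 to 1.4, so it must be turned clockwise. It turns stiffly (about 1 N at the rim) and stays where it is left.
- large_hub (a point): on the large pulley's axis, level with its rim top, 74 mm above the table; x axis towards the pointer, z up. The raised round rim: outer diameter 140 mm, wall 12 mm thick, mid-wall radius 64 mm, stands 36 mm up from the pulley's face. Inside it only a screw head 20 mm wide, 6 mm high. Belt flanges below the rim: 160 mm across, top at 38 mm. Base: white, 170 mm square, 18 mm thick.
- large_pointer (a point): tip of the large pulley's fixed dark steel pointer: a level cone, 18 mm thick, pointing at the axis at rim-top height; tip 81 mm from the axis (11 mm outside the rim). Its 12 mm post stands 111 mm from the axis on a tongue of the base; all reach up to 84 mm above the table.
- small_mark (a point): engraved line on the rim top of the smaller pulley, which must not be turned: mid-wall, 37 mm from that pulley's axis, 68 mm above the table; x axis outwards from the axis. Rim outer diameter 84 mm, wall 10 mm; white base 110 mm square with a pointer of its own.

How it is judged:
By the outcome, as a careful person would: the job done as asked, in the order asked, and still so for the second after the job is handed in, with the robot touching nothing.
It also fails if it takes over 32 s, if anything falls off the work surface, if the arm or the gripper's body presses on something with over 40 N, if the wrist force passes 120 N, or if a joint passes its speed limit or range.

## Working session

There is one attempt and no reset: what is moved stays moved. The work goes in short steps, Python scripts to look and compute and a shell command to move; the robot and the scene stay as the last step left them, time stands still between calls to the robot, and variables do not carry over. Pictures are saved under pics/ and viewed, at most 10 in all, crops included, and the job is handed in when it is done.

```bash
mkdir -p pics; python3 - <<'E'
from rig import get_state, imaging
import cv2
s=get_state();print(s)
for n in ("top","scene"):
    im=imaging.get_image(n);cv2.imwrite(f"pics/{n}0.png",im[:,:,::-1]);print(imaging.camera_params(n))
print(imaging.camera_params("wrist"))
E
```

```text
{'clock': 0.0, 'qpos': array([ 1.16399811e+00,  2.76647160e-01,  1.50613783e+00, -1.44486699e-05,
        1.36069992e+00, -1.20999957e-01]), 'qd': array([-0.001598  , -0.00233167,  0.00256333,  0.00133503,  0.00118271,
       -0.00040248]), 'effort': array([ 3.22952044e-03, -4.16778338e+01, -2.45807147e+01, -2.52422951e-04,
        1.12120082e-02, -2.95830807e-05]), 'position': array([0.16189249, 0.55115358, 0.21190813]), 'ee_rot': array([-2.39974894e-04,  1.42411728e-01,  9.89807054e-01, -9.15216253e-04]), 'contact_force': array([-0.53829176, -0.42374356,  0.47020829]), 'moment': array([-0.01324988, -0.03461132,  0.04634427]), 'gripper_force': 0.0, 'width': 0.08600808371126976}
{'camera_matrix': array([[422.5797517 ,   0.        , 266.52113749],
       [  0.        , 422.5797517 , 197.94948867],
       [  0.        ,   0.        ,   1.        ]]), 'k1': -0.15696831267080022, 'cam_to_world': array([[ 0.02735045, -0.99723971,  0.06902841,  0.52170519],
       [-0.99953414, -0.02634701,  0.01540562, -0.01495496],
       [-0.0135444 , -0.0694176 , -0.99749574,  0.89928317],
       [ 0. 
[... 370 characters left out ...]
3012, -0.26009659],
       [-0.00911356, -0.57027285, -0.82140478,  0.68450459],
       [ 0.        ,  0.        ,  0.        ,  1.        ]])}
{'camera_matrix': array([[304.46343008,   0.        , 252.18901398],
       [  0.        , 304.46343008, 193.51468863],
       [  0.        ,   0.        ,   1.        ]]), 'k1': -0.04298174701417729, 'T_tool_cam': array([[-1.11994475e-03, -9.56028234e-01, -2.93272505e-01,
         7.46124466e-02],
       [ 9.99999360e-01, -1.11727381e-03, -1.76623170e-04,
        -1.60139486e-04],
       [-1.58808953e-04, -2.93272515e-01,  9.56028873e-01,
        -1.60398792e-01],
       [ 0.00000000e+00,  0.00000000e+00,  0.00000000e+00,
         1.00000000e+00]])}
```

View pics/top0.png

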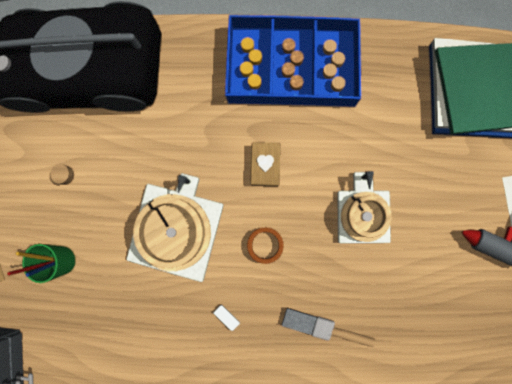

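The large pulley is at about (171,232), its pointer at about (183,183), and the line runs from the centre out to (150,204). The small pulley is at (366,215). I'll zoom in and measure.

```bash
cat > h.py <<'E'
import numpy as np, cv2
from rig import get_state, imaging
from scipy.spatial.transform import Rotation as R
def T(name):
    p=imaging.camera_params(name)
    if name!="wrist": return p,p["cam_to_world"]
    s=get_state();M=np.eye(4);q=s["ee_rot"]
    M[:3,:3]=R.from_quat([q[1],q[2],q[3],q[0]]).as_matrix();M[:3,3]=s["position"]
    return p,M@p["T_tool_cam"]
def snap(name):
    p,M=T(name);return imaging.get_image(name)[:,:,::-1].copy(),p,M
def cast(p,M,px,z):
    px=np.asarray(px,float).reshape(-1,1,2)
    u=cv2.undistortPoints(px,p["camera_matrix"],np.array([p["k1"],0,0,0.]))[:,0]
    d=np.c_[u,np.ones(len(u))]@M[:3,:3].T;o=M[:3,3]
    return o+d*((z-o[2])/d[:,2])[:,None]
def proj(p,M,X):
    Mi=np.linalg.inv(M);X=np.atleast_2d(X)
    return cv2.projectPoints(X,cv2.Rodrigues(Mi[:3,:3])[0],Mi[:3,3],p["camera_matrix"],np.array([p["k1"],0,0,0.]))[0][:,0]
E
python3 - <<'E'
from h import *
im,p,M=snap("top")
c=im[165:290,115:235];cv2.imwrite("pics/crop1.png",cv2.resize(c,None,fx=4.8,fy=4.8,interpolation=cv2.INTER_CUBIC))
hsv=cv2.cvtColor(im,cv2.COLOR_BGR2HSV)
m=np.zeros(im.shape[:2],np.uint8);m[165:290,115:235]=1
dark=((hsv[...,2]<75)&(m>0)).astype(np.uint8)
n,l,st,ce=cv2.connectedComponentsWithStats(dark)
for i in range(1,n):
    if st[i,4]>8: print(st[i],ce[i],cast(p,M,ce[i],0.074)[0].round(4))
print(cast(p,M,[[171,232],[150,204],[183,183]],0.074).round(3))
E
```

```text
[178 176  11  13  72] [181.83333333 180.88888889] [0.6083 0.1665 0.074 ]
[149 203  19  23  57] [158.12280702 213.42105263] [0.5424 0.2116 0.074 ]
[[0.507 0.184 0.074]
 [0.561 0.229 0.074]
 [0.604 0.164 0.074]]
```

View pics/crop1.png

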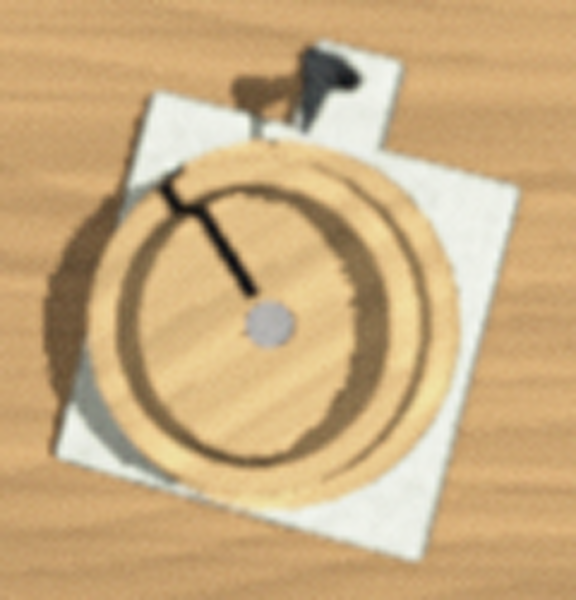

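```bash
python3 - <<'E'
from h import *
p,M=T("top")
f=lambda x,y:[x/4.8+115-.4,y/4.8+165-.4]
hub=cast(p,M,f(269,324),.044)[0];tip=cast(p,M,f(306,131),.074)[0];mk=cast(p,M,f(174,199),.074)[0];inn=cast(p,M,f(250,292),.038)[0]
az=lambda a:np.degrees(np.arctan2(*(a-hub)[1::-1]))
for a in(hub,tip,mk,inn): print(a.round(4),az(a).round(1),np.hypot(*(a-hub)[:2]).round(4))
b=cast(p,M,[f(153,91),f(519,186),f(421,559),f(55,457)],.018)
print(b.round(4),b.mean(0))
e=[b[0]-b[3],b[1]-b[2]];print([np.degrees(np.arctan2(v[1],v[0])) for v in e])
E
```

```text
[0.5058 0.1922 0.044 ] 0.0 0.0
[0.5862 0.1726 0.074 ] -13.7 0.0828
[0.5566 0.2271 0.074 ] 34.5 0.0616
[0.5191 0.2024 0.038 ] 37.7 0.0168
[[0.6067 0.2554 0.018 ]
 [0.5689 0.0901 0.018 ]
 [0.4053 0.1279 0.018 ]
 [0.4431 0.2934 0.018 ]] [0.50601493 0.19169217 0.018     ]
[np.float64(-13.086132629773338), np.float64(-13.008096873122083)]
```

```bash
python3 -m inch '[{"claw":-0.06,"travel":[0.2,-0.18,0],"turn":0},{"claw":-0.06,"travel":[0.41,-0.37,0],"turn":0},{"claw":-0.06,"travel":[0.62,-0.56,0],"turn":0},{"claw":-0.06,"travel":[0.82,-0.745,0],"turn":0},{"claw":-0.06,"travel":[0.82,-0.745,0],"turn":0}]' 30
python3 -m inch '[{"claw":-0.06,"travel":[0.2,-0.18,0],"turn":0.04},{"claw":-0.06,"travel":[0.41,-0.37,0],"turn":0.08},{"claw":-0.06,"travel":[0.62,-0.56,0],"turn":0.12},{"claw":-0.06,"travel":[0.82,-0.745,0],"turn":0.16},{"claw":-0.06,"travel":[0.82,-0.745,0],"turn":0.174}]'
python3 -m inch '[{"claw":-0.06,"travel":[0,0,0],"turn":0},{"claw":-0.06,"travel":[0,0,0],"turn":0}]'
python3 - <<'E'
from h import *
im,p,M=snap("wrist");cv2.imwrite("pics/w1.png",im);np.savez("w1",M=M)
s=get_state();r=R.from_quat(np.roll(s["ee_rot"],-1)).as_matrix();print(s["position"],np.degrees(np.arctan2(r[1],r[0])),s["width"],s["qpos"],s["clock"])
E
```

```text
clock: 0.65
position: [0.3285, 0.3998, 0.2126]
ee_rot: [0.001, 0.144, 0.99, -0.001]
contact_force: [-0.5, 1.5, -0.5]
width: 0.04
gripper_force: 0.0
clock: 1.15
position: [0.4931, 0.2506, 0.2125]
ee_rot: [0.0, -0.13, 0.992, -0.001]
contact_force: [-0.3, 0.1, -0.9]
width: 0.0404
gripper_force: 0.0
clock: 1.35
position: [0.4897, 0.2536, 0.2123]
ee_rot: [-0.001, -0.129, 0.992, 0.0]
contact_force: [-0.2, 0.0, -0.9]
width: 0.0401
gripper_force: 0.0
[0.48918112 0.25411655 0.21251628] [-165.0829557   104.91697869  163.67725679] 0.04035417889393602 [ 3.52203781e-01  2.40985080e-01  1.55471136e+00  9.80371104e-04
  1.34718811e+00 -1.47916153e+00] 1.4
```

View pics/w1.png

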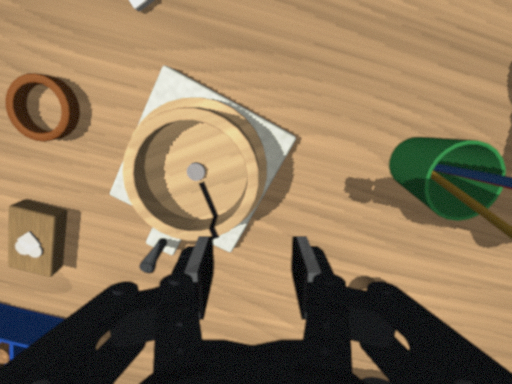

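The wrist view shows the screw at (196,171), the line crossing the rim at about (213,226) and the pointer tip near (166,240). The left finger partly hides the line's end. Next I'll cross-check the hub and the angle.

```bash
python3 - <<'E'
from h import *
p=imaging.camera_params("wrist");M=np.load("w1.npz")["M"]
hub=cast(p,M,[196,171],.044)[0]
az=lambda a:np.degrees(np.arctan2(*(a-hub)[1::-1]))
for px,z in(([196,171],.044),([166,240],.074),([214,226],.074),([211,206],.038)):
    a=cast(p,M,px,z)[0];print(a.round(4),az(a).round(1),np.hypot(*(a-hub)[:2]).round(4))
b=cast(p,M,[[165,67],[298,137]],.018);print(np.degrees(np.arctan2(*(b[1]-b[0])[1::-1])))
print(proj(p,M,[.506,.192,.044]))
im=cv2.imread("pics/w1.png");cv2.imwrite("pics/w1c.png",cv2.resize(im[55:285,95:315],None,fx=2.6,fy=2.6,interpolation=cv2.INTER_CUBIC))
E
```

```text
[0.5054 0.1933 0.044 ] 0.0 0.0
[0.5804 0.1809 0.074 ] -9.3 0.0761
[0.5511 0.2276 0.074 ] 36.9 0.0572
[0.5434 0.218  0.038 ] 33.0 0.0453
77.55749602104349
[[194.74952195 171.24173149]]
```

View pics/w1c.png

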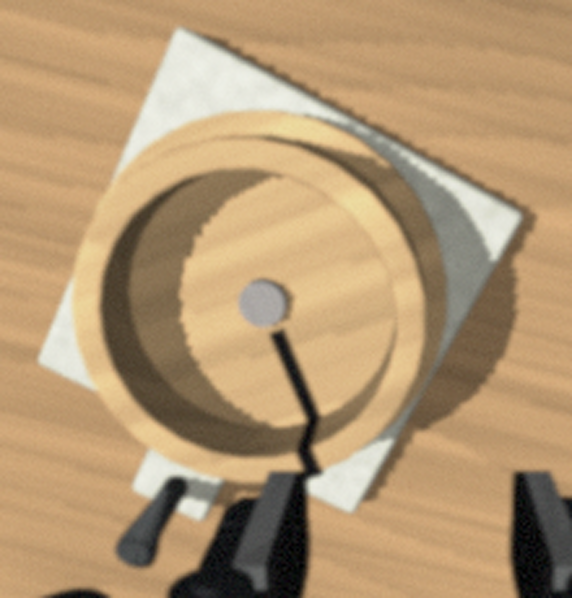

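The hub agrees between the two views to about 1 mm. I'll descend, then grip the wall.

```bash
python3 -m inch '[{"claw":-0.06,"travel":[0,0,-0.2],"turn":0},{"claw":-0.06,"travel":[0,0,-0.4],"turn":0},{"claw":-0.06,"travel":[0,0,-0.58],"turn":0},{"claw":-0.06,"travel":[0,0,-0.73],"turn":0},{"claw":-0.06,"travel":[0,0,-0.73],"turn":0}]' 30
python3 -m inch '[{"claw":-0.5,"travel":[0,0,0],"turn":0},{"claw":-0.8,"travel":[0,0,0],"turn":0},{"claw":-1,"travel":[0,0,0],"turn":0},{"claw":-1,"travel":[0,0,0],"turn":0},{"claw":-1,"travel":[0,0,0],"turn":0}]' 30
python3 - <<'E'
import numpy as np
h=np.array([.5057,.1927])-0;r=.064;a0=104.9
P=lambda a:r*np.array([np.cos(np.radians(a)),np.sin(np.radians(a))])
# 8 steps of 6 deg, in two calls of 4
for c in(0,24):
    for k in range(1,5):
        a=a0-c-6*k;print(c,k,((P(a)-P(a0-c))/.2).round(4),round(-6*k/180,4))
E
```

```text
clock: 1.9
position: [0.4853, 0.2537, 0.0631]
ee_rot: [-0.005, -0.131, 0.991, -0.001]
contact_force: [-0.4, -0.1, -0.4]
width: 0.0401
gripper_force: 0.0
clock: 2.4
position: [0.4906, 0.2539, 0.0678]
ee_rot: [0.001, -0.13, 0.992, 0.0]
contact_force: [-1.1, 0.3, -0.4]
width: -0.0001
gripper_force: 0.0
0 1 [0.0328 0.0069] -0.0333
0 2 [0.0661 0.0103] -0.0667
0 3 [0.0996 0.0103] -0.1
0 4 [0.1329 0.0067] -0.1333
24 1 [ 0.0328 -0.007 ] -0.0333
24 2 [ 0.0646 -0.0174] -0.0667
24 3 [ 0.0952 -0.0311] -0.1
24 4 [ 0.1241 -0.0479] -0.1333
```

Width is 0, so nothing is gripped. I'll look from the top and from the wrist.

```bash
python3 - <<'E'
from h import *
im,p,M=snap("wrist");t,_,_=snap("scene")
print(T("top")[0]["k1"],get_state()["position"],get_state()["width"])
cv2.imwrite("pics/w2.png",np.hstack([cv2.resize(im,(400,300)),cv2.resize(t[60:300,30:350],(400,300))]))
E
```

```text
-0.15696831267080022 [0.49035171 0.25369035 0.06727255] -0.00029370264466061326
```

View pics/w2.png

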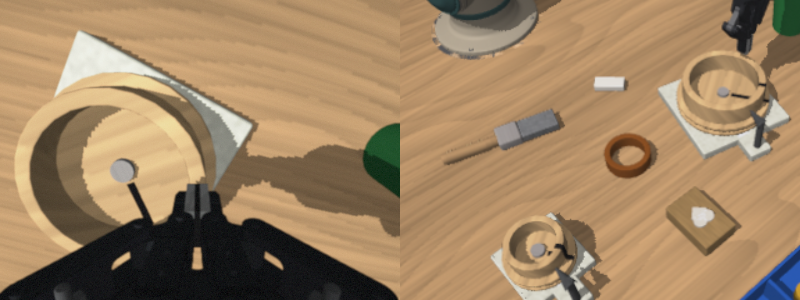

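```bash
python3 - <<'E'
from h import *
a=np.radians(np.arange(0,360,5));h=np.array([.5057,.1927])
s=get_state();r=R.from_quat(np.roll(s["ee_rot"],-1)).as_matrix();P=s["position"];out=[]
for n,(y0,y1,x0,x1) in(("wrist",(90,310,10,310)),("scene",(60,210,200,400))):
    im,p,M=snap(n);f=(x:=400/(x1-x0))
    c=cv2.resize(im[y0:y1,x0:x1],(400,300))
    sc=np.array([400/(x1-x0),300/(y1-y0)])
    def d(X,col):
        for q in proj(p,M,X): cv2.circle(c,tuple(int(v) for v in ((q-[x0,y0])*sc)),2,col,-1)
    for rr in(.058,.070): d(np.c_[h[0]+rr*np.cos(a),h[1]+rr*np.sin(a),a*0+.074],(255,0,0))
    d(P,(0,0,255));d(P+.019*r[:,2],(0,255,0))
    out.append(c)
cv2.imwrite("pics/w3.png",np.hstack(out))
E
```

```text
(no output)
```

View pics/w3.png

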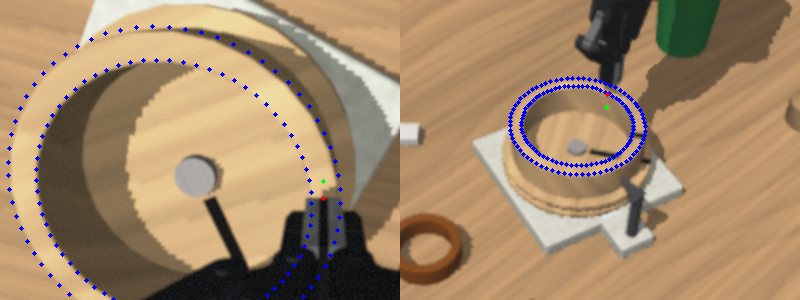

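The rim model fits both views, and the TCP sits over the mid-wall in xy. What isn't clear is whether the pads straddle the wall or hover over it, so I'll zoom in.

```bash
python3 - <<'E'
from h import *
o=[]
im,p,M=snap("wrist");o.append(cv2.resize(im[195:295,200:300],(400,400),interpolation=cv2.INTER_CUBIC))
im,p,M=snap("scene");o.append(cv2.resize(im[60:160,250:350],(400,400),interpolation=cv2.INTER_CUBIC))
cv2.imwrite("pics/z1.png",np.hstack(o))
s=get_state();print(s["width"],s["gripper_force"],s["contact_force"],s["moment"],s["position"],s["qpos"])
E
```

```text
4.40234115488849e-05 0.0 [-0.08559604  0.36901105 -0.44943019] [-0.02020416  0.00518867 -0.04213494] [0.4901301  0.25363186 0.06680245] [ 3.51369139e-01  3.62870930e-01  1.77050228e+00  1.25938085e-04
  1.00828210e+00 -1.48017729e+00]
```

View pics/z1.png

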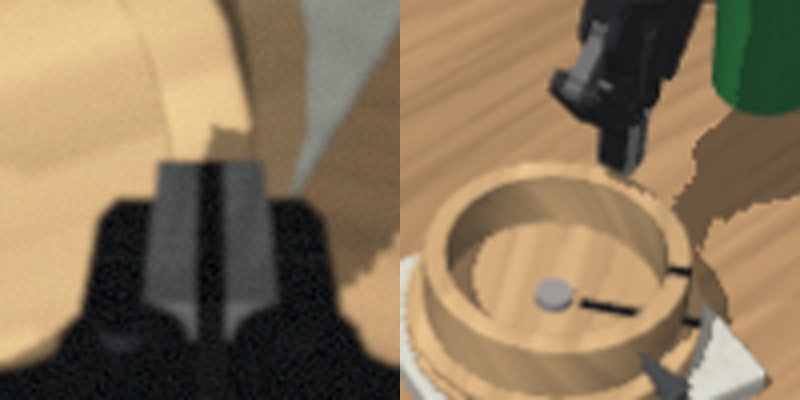

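```bash
python3 - <<'E'
from h import *
p,M=T("scene");q,N=T("wrist");s=get_state();P=s["position"]
def ray(p,M,px):
    a=cast(p,M,px,0)[0];o=M[:3,3];d=a-o;return o,d/np.linalg.norm(d)
for a,b in(((305,103),(252,235)),((305,101),(252,235)),((305,103),(252,231))):
    o1,d1=ray(p,M,a);o2,d2=ray(q,N,b)
    k=np.linalg.lstsq(np.c_[d1,-d2],o2-o1,rcond=None)[0]
    A=o1+k[0]*d1;B=o2+k[1]*d2;print(A.round(4),B.round(4),(A-B).round(4))
r=R.from_quat(np.roll(s["ee_rot"],-1)).as_matrix()
print("tool-frame tip",((A+B)/2-P)@r)
print(proj(q,N,[P,P+.019*r[:,2],P-.03*r[:,2]]),proj(p,M,[P,P+.019*r[:,2],P-.03*r[:,2]]))
E
```

```text
[0.4894 0.2572 0.0766] [0.4862 0.2522 0.0746] [0.0031 0.005  0.002 ]
[0.4882 0.2578 0.0811] [0.4844 0.2517 0.0787] [0.0038 0.0061 0.0024]
[0.4886 0.258  0.0755] [0.4846 0.2517 0.0731] [0.004  0.0063 0.0025]
tool-frame tip [ 0.00307367  0.0021187  -0.00750422]
[[252.72539499 235.84091602]
 [252.67071566 223.11275313]
 [252.83885566 262.29224646]] [[303.72897432 107.31993502]
 [303.02680869 113.75116254]
 [304.88309919  96.71744216]]
```

Both cameras put the closed fingertips at z of about 0.076, just above the rim. That is roughly 25 mm higher than the reported TCP implies, so I'll reopen, go 24 mm lower and watch the force.

```bash
python3 -m inch '[{"claw":-0.06,"travel":[0,0,0.05],"turn":0},{"claw":-0.06,"travel":[0,0,0.05],"turn":0},{"claw":-0.06,"travel":[0,0,0.05],"turn":0}]'
python3 -m inch '[{"claw":-0.06,"travel":[0,0,-0.05],"turn":0},{"claw":-0.06,"travel":[0,0,-0.1],"turn":0},{"claw":-0.06,"travel":[0,0,-0.17],"turn":0},{"claw":-0.06,"travel":[0,0,-0.17],"turn":0}]'
python3 -m inch '[{"claw":-0.5,"travel":[0,0,0],"turn":0},{"claw":-0.8,"travel":[0,0,0],"turn":0},{"claw":-1,"travel":[0,0,0],"turn":0},{"claw":-1,"travel":[0,0,0],"turn":0},{"claw":-1,"travel":[0,0,0],"turn":0}]' 30
```

```text
clock: 3.0
position: [0.4906, 0.2539, 0.0774]
ee_rot: [0.001, -0.13, 0.992, 0.0]
contact_force: [-0.0, -0.5, 0.6]
width: 0.0398
gripper_force: 0.0
clock: 3.4
position: [0.4879, 0.2528, 0.0401]
ee_rot: [-0.003, -0.13, 0.992, -0.001]
contact_force: [0.5, -0.6, 0.1]
width: 0.0399
gripper_force: 0.0
clock: 3.9
position: [0.4888, 0.2539, 0.0429]
ee_rot: [-0.001, -0.13, 0.992, 0.0]
contact_force: [-4.2, 2.1, 1.6]
width: 0.0117
gripper_force: 28.8
```

The wall is gripped at 11.7 mm width. Now turn it 48° clockwise.

```bash
python3 -m inch '[{"claw":-1,"travel":[0.0328,0.0069,0],"turn":-0.0333},{"claw":-1,"travel":[0.0661,0.0103,0],"turn":-0.0667},{"claw":-1,"travel":[0.0996,0.0103,0],"turn":-0.1},{"claw":-1,"travel":[0.1329,0.0067,0],"turn":-0.1333},{"claw":-1,"travel":[0.1329,0.0067,0],"turn":-0.1333}]'
python3 -m inch '[{"claw":-1,"travel":[0.0328,-0.007,0],"turn":-0.0333},{"claw":-1,"travel":[0.0646,-0.0174,0],"turn":-0.0667},{"claw":-1,"travel":[0.0952,-0.0311,0],"turn":-0.1},{"claw":-1,"travel":[0.1241,-0.0479,0],"turn":-0.1333},{"claw":-1,"travel":[0.1241,-0.0479,0],"turn":-0.1333}]'
python3 -m inch '[{"claw":-1,"travel":[0,0,0],"turn":0},{"claw":-1,"travel":[0,0,0],"turn":0}]'
python3 - <<'E'
from h import *
o=[]
im,p,M=snap("top");cv2.imwrite("top1.png",im);o.append(cv2.resize(im[160:290,105:235],(400,400),interpolation=cv2.INTER_CUBIC))
im,p,M=snap("wrist");cv2.imwrite("wr.png",im);np.savez("w2",M=M);o.append(cv2.resize(im,(400,300)))
o[1]=cv2.copyMakeBorder(o[1],0,100,0,0,0)
cv2.imwrite("pics/t1.png",np.hstack(o))
E
```

```text
clock: 4.4
position: [0.5161, 0.2558, 0.0429]
ee_rot: [-0.001, 0.08, 0.997, 0.001]
contact_force: [-5.3, 3.0, 1.9]
width: 0.0116
gripper_force: 34.2
clock: 4.9
position: [0.5412, 0.2464, 0.0429]
ee_rot: [-0.001, 0.286, 0.958, 0.001]
contact_force: [-5.1, 3.9, 0.8]
width: 0.0113
gripper_force: 34.7
clock: 5.1
position: [0.5409, 0.2466, 0.0429]
ee_rot: [-0.001, 0.285, 0.959, 0.001]
contact_force: [-3.2, 3.9, 0.5]
width: 0.0113
gripper_force: 34.0
```

View pics/t1.png

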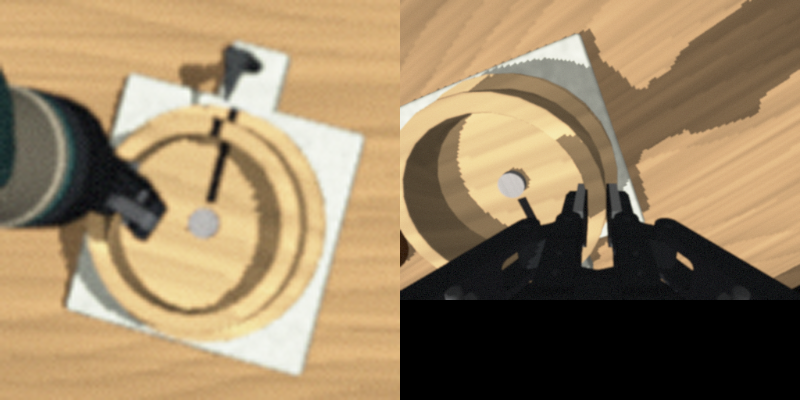

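```bash
python3 - <<'E'
from h import *
p,M=T("top");h=np.array([.5057,.1927]);im=cv2.imread("top1.png")
g=lambda az,r,z:np.array([h[0]+r*np.cos(np.radians(az)),h[1]+r*np.sin(np.radians(az)),z])
f=lambda x,y:[x*130/400+105-.3,y*130/400+160-.3]
H=np.r_[h,0]
for n,px,z in(("screw",(203,222),.044),("in",(212,198),.038),("out",(226,140),.038),("rimA",(215,128),.074),("rimB",(232,115),.074),("tip",(228,106),.074)):
    a=cast(p,M,f(*px),z)[0]-H;print(n,np.degrees(np.arctan2(a[1],a[0])).round(1),np.hypot(a[0],a[1]).round(4),"as flange",(lambda b:(np.degrees(np.arctan2(b[1],b[0])).round(1),np.hypot(b[0],b[1]).round(4)))(cast(p,M,f(*px),.038)[0]-H))
# top dark-pixel line fit on face
o=cv2.imread("pics/t1.png")[100:205,195:245];cv2.imwrite("pics/z2.png",cv2.resize(o,None,fx=5,fy=5,interpolation=cv2.INTER_CUBIC))
E
```

```text
screw -43.7 0.0009 as flange (np.float64(58.8), np.float64(0.001))
in -15.6 0.0174 as flange (np.float64(-15.6), np.float64(0.0174))
out -12.8 0.0572 as flange (np.float64(-12.8), np.float64(0.0572))
rimA -12.2 0.0631 as flange (np.float64(-4.3), np.float64(0.0638))
rimB -18.9 0.0743 as flange (np.float64(-12.5), np.float64(0.0745))
tip -15.6 0.079 as flange (np.float64(-9.4), np.float64(0.0798))
```

View pics/z2.png

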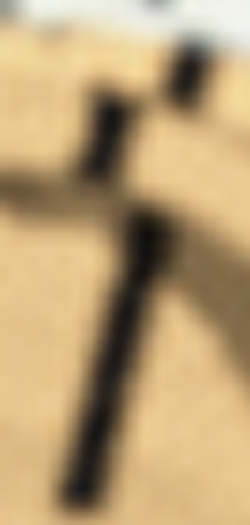

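The line is now almost at the pointer: face part (226,140), rim part (215,128) and flange part (232,115) in the crop. I'll measure the residual precisely while still holding it.

```bash
cat > meas.py <<'E'
from h import *
def run(im,p,M,ex=(.5057,.1927)):
    g=im.min(axis=2) if False else im.max(axis=2).astype(float)
    h=np.array(ex);az0=np.radians(-13)
    u=np.array([np.cos(az0),np.sin(az0)]);v=np.array([-u[1],u[0]])
    S=lambda c:cv2.remap(g.astype(np.float32),*[a.astype(np.float32) for a in c],cv2.INTER_CUBIC)
    def cen(r,z,w=.010):
        t=np.arange(-w,w,.0002);X=h+r*u+t[:,None]*v
        q=proj(p,M,np.c_[X,t*0+z]);I=S((q[:,0][None],q[:,1][None]))[0]
        d=np.clip(np.median(I)-15-I,0,None)
        return (d@t/d.sum(),I.min()) if d.sum()>0 else (np.nan,0)
    for nm,z,rs in(("face",.038,np.arange(.018,.046,.003)),("rim",.074,np.arange(.061,.068,.002)),("flange",.038,np.arange(.0735,.079,.002)),("tip",.074,np.arange(.084,.104,.003))):
        c=np.array([cen(r,z)[0] for r in rs]);print(nm,(c*1e3).round(2),"deg",np.degrees(c/rs).mean().round(2))
        if nm in("face","tip"): k=np.polyfit(rs,c,1);print("  slope deg",np.degrees(k[0]).round(2),"icpt mm",(k[1]*1e3).round(2))
E
python3 - <<'E'
from meas import *
p,M=T("top");run(cv2.imread("top1.png"),p,M)
im=cv2.imread("top1.png")
# base white edges fit
hsv=cv2.cvtColor(im,cv2.COLOR_BGR2HSV)
E
```

```text
face [0.05 0.02 0.17 0.13 0.18 0.36 0.29 0.35 0.31 0.16] deg 0.35
  slope deg 0.53 icpt mm -0.09
rim [0.47 0.36 0.42 0.55] deg 0.4
flange [0.8  0.76 0.59] deg 0.55
tip [ 0.21  2.   -0.43  0.46  0.6   0.84  3.08] deg 0.58
  slope deg 4.98 icpt mm -7.13
```

The line is at -12.55° and the pointer at about -13°, so the residual is 0.5° or less. Now release, lift away and check.

```bash
python3 -m inch '[{"claw":-0.5,"travel":[0,0,0],"turn":0},{"claw":-0.06,"travel":[0,0,0],"turn":0},{"claw":-0.06,"travel":[0,0,0],"turn":0},{"claw":-0.06,"travel":[0,0,0],"turn":0}]'
python3 -m inch '[{"claw":-0.06,"travel":[0,0,0.1],"turn":0},{"claw":-0.06,"travel":[0,0,0.3],"turn":0},{"claw":-0.06,"travel":[0,0,0.5],"turn":0},{"claw":-0.06,"travel":[-0.2,0.2,0.7],"turn":0},{"claw":-0.06,"travel":[-0.4,0.4,0.8],"turn":0}]'
python3 -m inch '[{"claw":-0.06,"travel":[-0.2,0.2,0],"turn":0},{"claw":-0.06,"travel":[-0.4,0.4,0],"turn":0},{"claw":-0.06,"travel":[-0.4,0.4,0],"turn":0},{"claw":-0.06,"travel":[-0.4,0.4,0],"turn":0}]'
python3 - <<'E'
from meas import *
im,p,M=snap("top");run(im,p,M);print(get_state()["clock"])
cv2.imwrite("pics/end.png",cv2.resize(im[160:290,105:235],(560,560),interpolation=cv2.INTER_CUBIC))
E
```

```text
clock: 5.6
position: [0.5422, 0.2452, 0.0431]
ee_rot: [0.001, 0.284, 0.959, 0.0]
contact_force: [-0.0, 0.7, -0.0]
width: 0.0403
gripper_force: 0.0
clock: 6.1
position: [0.482, 0.3069, 0.1942]
ee_rot: [0.002, 0.286, 0.958, 0.001]
contact_force: [-0.4, 0.7, 0.3]
width: 0.0399
gripper_force: 0.0
clock: 6.5
position: [0.399, 0.3879, 0.1917]
ee_rot: [0.0, 0.283, 0.959, 0.0]
contact_force: [0.4, -0.3, -0.5]
width: 0.0404
gripper_force: 0.0
face [ 0.02 -0.01  0.19  0.18  0.19  0.33  0.23  0.12  0.22  0.19] deg 0.29
  slope deg 0.36 icpt mm -0.03
rim [0.47 0.38 0.42 0.5 ] deg 0.4
flange [0.63 0.68 0.61] deg 0.48
tip [-0.24  1.95 -0.39  0.38  0.84  1.25  3.88] deg 0.64
  slope deg 8.31 icpt mm -12.4
6.55
```

View pics/end.png

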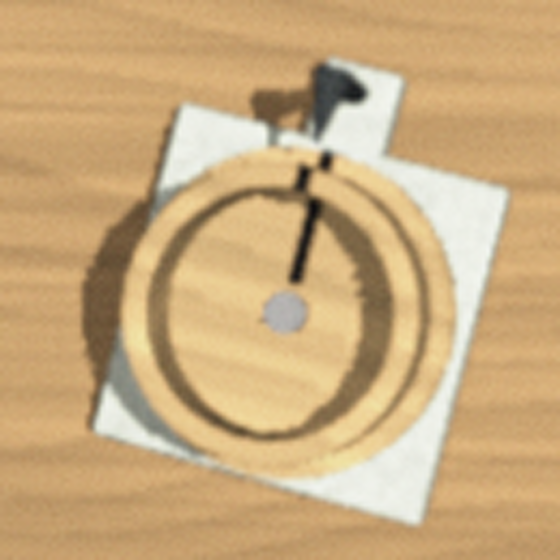

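The rim mark at (302,178) lines up with the pointer tip at (317,135) and the base axis, with the hand clear and the pulley unmoved by the release. Handing in.

```bash
python3 -c "from rig import ticket;print(ticket.sign_off())"
```

```text
the job is handed in; nothing more can be done
None
```

The large pulley was turned clockwise about 48° until its line faced its pointer, within about 0.5° by the top camera, then released with the gripper clear; the small pulley was not touched, and the job was handed in at about 6.6 s.

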